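# Load the tube resistor into the test jig and bring up the fader

## Robot

A 6-joint arm with a two-finger parallel gripper is mounted at the origin on the work surface. World frame = base frame: x ahead of the robot, y to its left, z up, the work surface at z = 0. Lengths are in m, angles in rad, forces in N, time in s.
With the tool pointing down it reaches from about 0.375 to 0.9 m from the base axis. Payload 3.1 kg.
Tool frame: the origin (TCP) lies at the very end of the fingers, on their centre line; the grasp point (between the pads) lies manip.pinch_z behind it (manip.pinch_z is the distance from the TCP to the grasp point, in m); z points along the fingers, y is the line along which they close (so a half turn about z gives the same grasp; the last joint's range is limited). The gripper opens to 85 mm and grips with 20 to 120 N. Pads are 22 mm wide; open, the fingers measure 114 mm over their backs; the gripper's body (76 mm by 85 mm) begins 54 mm behind the grasp point. The pads swing forward as they close: fully open they stand 13 mm farther back than shut.
Start: joints at [0.947, 0.527, 1.433, -0, 1.181, -0.178], TCP at [0.269, 0.564, 0.231] pointing down, gripper open.
Joint ranges: [-3.08, 3.08], [-0.75, 2.2], [0.22, 2.44], [-1.43, 4.57], [0, 2.65], [-2.85, 2.85]. Speed limits (rad/s): [2.79, 2.79, 3.14, 3.14, 3.14, 3.14].

## Interface

Orientations are given as a unit quaternion [x, y, z, w].
In Python, from cell import get_obs, vision, order, manip gives the robot as it stands.
- The arm moves only by the tool move_arm, never from a script. Its argument "rows" is text: rows parted by semicolons, each of 7 numbers parted by spaces: the shift along the tool's x, y, z normalised to -1 to 1, where 1 is 80 cm, then the turn, a rotation vector about the tool's x, y, z normalised to -1 to 1, where 1 is 180 degrees, then the opening, from 0 (shut) to 1 (fully open). A call has 1 to 12 rows; each row is the pose to reach, as a shift and turn from the pose commanded when the call began, along the tool's axes at that moment, turning the shorter way round; what a row does not reach only later rows make up. A row lasts 1/10 s, in which the tool goes at most 50 mm and 8.59 degrees, less where a joint would pass 70% of its speed; a pose out of reach is approached as far as the arm can. A call with a number of a shift or a turn outside -1 to 1 is refused whole. A call with a gripper value outside its range is refused whole. The fingers move at their own pace and stop on an object; "squeeze" is the grip in N (left out, the last holds). Time passes only in rows, so rows that repeat a pose let the fingers close. It gives the time, the measured TCP pose, the force, the opening and the grip force at its end, in the units of the state.
- get_obs(): the state, without advancing time (a new reading comes with each control period).
- vision.read_camera(name): name is "scene" or "top" or "wrist"; returns the picture (420x560x3 uint8, red, green, blue); there is no depth.
- vision.camera_info(name): a dict with "mtx" (3x3 intrinsics, pixels), "rvec" (rotation vector, rad) and "tvec" (3), from world to camera coordinates, as OpenCV has them; the wrist camera has in their place "T_tool_cam" (4x4, takes a point from camera to tool coordinates, whose origin is the TCP and whose axes are the flange's). Camera axes: x right, y down, z forward; pixel columns grow to the right and rows downward; lengths in m; the calibration is good to about 2 mm. The wrist camera is an equidistant fisheye: a pixel r from the principal point sees the ray r / f radians off the axis. A picture is of the moment at which its call begins: read the wrist's pose just before it. camera_info takes no time and is no camera call.
- order.job_done(): hands the job in; it is judged then, once.
The state is a dict: "time_s": time; "joint_positions": joint angles; "qd": joint speeds; "joint_efforts": joint torques, N m; "tcp_pos": TCP position; "ee_rot": TCP orientation; "wrist_force": force on the tool from outside, world axes, zero at the start; "torque": the same for the moment, N m; "width": finger opening in m; "grasp_force": force on a finger pad.
Only numpy, scipy, OpenCV 4.12 (cv2) and the standard library are available. Lean on these libraries where they do the work, as an engineer would, in place of code of your own. Each camera call takes 0.05 s, during which the arm holds its last target. There are 200 camera calls.

## Task

Put the longer of the two tube resistors into the test jig: one end goes in under the hood of the socket, then press the other end down past the sprung jaw until the tube lies fully home in the fork clip with the jaw closed over it. Only then slide the fader on the grey console up until its grip is in line with the metal pointer beside the track. The tubes are brittle, so do not force them, and leave the short tube and the other things on the bench where they are.

Things in the scene. Friction and masses are not known exactly. Their poses are not given: they have to be found in the camera images.
- tube: The long tube resistor: a straight dark grey-green ceramic tube with steel end caps, 160 mm long, 22 mm in diameter (the last 3 mm of each end step down to 18 mm), 130 g. Origin at its centre, its y axis along the tube; both ends are alike. It lies level on one of the two rests, its axis 40 mm above the bench.
- short_tube: The short tube resistor, a bystander: same look and diameter, 110 mm long, origin at its centre, y along it. Lies on the other rest in the same way.
- rest_a: Black plastic rest, 60 x 110 x 10 mm base with two V saddles 36 mm either side of its middle (along its y), 10 mm wide along y, topping out 36 mm above the bench. Origin under its centre on the bench. It carries the long tube along its y axis; between the saddles the tube can be gripped from above. The two rests swap places from run to run.
- rest_b: The same kind of rest, carrying the short tube.
- jig: The test jig, fixed to the bench: dark base plate 110 (x) x 250 (y) x 10 mm, origin under its centre on the bench. The tube's home lies along its y axis. Hooded socket at the +y end, fork clip with sprung jaw towards the -y end, stop block beyond the clip. Between y = -34 and +45 mm nothing stands above the base plate, so fingers can reach round the tube there.
- socket (a point): Mouth of the grey hooded socket: middle of its floor's front edge, 31 mm above the bench, jig y = +63 mm. It goes 20 mm deep to the end wall (y = +83 mm); roof underside 65 mm, roof top 73 mm above the bench; inner width 27 mm (x); flared side guides reach out to y = +48 mm. A tube fits in tilted by up to about 22 degrees.
- tail_stop (a point): Top inner edge of the grey stop block at the jig's -y end, 52 mm above the bench, jig y = -84 mm. With it in the way a tube cannot be slid in level: the nose goes under the hood tilted down about 20 degrees, then the tail comes down (gripping a little to the nose side of the tube's middle keeps tilted fingers off the clip).
- clip (a point): Middle of the floor of the steel fork clip, 31 mm above the bench, jig y = -52 mm; 32 mm wide along y. A fixed prong on its +x side (inner face at jig x = +12.5 mm, straight up to 60 mm above the bench, then flared outwards up to 74 mm), the sprung jaw on its -x side; the jaw's post and spring reach to jig x = -47 mm.
- seat (a point): Point of the jig where the centre of the tube lies when it is home: 42 mm above the bench, at the jig's x = 0, y = 0.
- jaw (a joint): Opening angle of the sprung jaw (rad): 0 closed, grows as its top is pushed outwards to the jig's -x, at most 0.5. It springs back by itself. A tube pushed down between jaw and prong opens it to about 0.13, taking roughly 8 to 20 N at the clip, and it snaps back to 0 over the tube once that is home.
- jaw_tip (a point): Innermost tip of the jaw's hook, 56 mm above the bench and 5 mm short of the jig's mid-plane when closed; above it a lead-in slopes back and up to 75 mm above the bench.
- console: Grey fader console, fixed to the bench, 100 (x) x 210 (y) x 25 mm, origin under its centre. The fader's track, an aluminium rail 40 mm wide and 170 mm long (top 39 mm above the bench), runs along its y axis through the middle.
- fader (a joint): Position of the fader along its track (m): 0 at the console's -y end, grows to 0.12 towards +y; friction about 1.5 N, stays where it is left.
- fader_top (a point): Centre of the top of the fader's black grip, a block 28 (x) x 20 (y) x 40 mm, its top 79.5 mm above the bench.
- pointer: Small aluminium pointer lying on the console beside the track on its +x side, about 25 mm long, 6 mm thick, its tip towards the track. The origin is 23 mm to the +x of the track's middle, at the tip; the fader is in line with it when the grip's centre has the same y along the console as the pointer.
- spool: Bystander: aluminium solder spool, 60 mm diameter, 50 mm high, standing; origin under its centre.
- flux: Bystander: small jar, 44 mm diameter, 70 mm high; origin under its centre.
- driver: Bystander: screwdriver 190 mm long lying along its x axis; origin under its middle.
- heatsink: Bystander: finned aluminium heat sink, 60 x 80 x 32 mm; origin under its centre.
Mind the look-alikes: they are no part of the job. What is shaped like the tube but pink is not meant.

How it is judged:
By the outcome, as a careful person would: the job done as asked, in the order asked, and still so for the second after the job is handed in, with the robot touching nothing.
It also fails if it takes over 64 s, if anything falls off the work surface, if the arm or the gripper's body presses on something with over 40 N, if the wrist force passes 120 N, or if a joint passes its speed limit or range.

## Working session

There is one attempt and no reset: what is moved stays moved. The work goes in short steps, Python scripts to look and compute and a tool call to move; the robot and the scene stay as the last step left them, time stands still between calls to the robot, and variables do not carry over. Pictures are saved under pics/ and viewed, at most 10 in all, crops included, and the job is handed in when it is done.

Besides the shell and the picture viewer there is one more tool, called after "Emit:" as name(argument=value, ...), one argument or row to a line, values as JSON. move_arm: Moves the arm, as the interface text tells. Scaled input: -1 to 1 covers 80 cm each way for a shift and 180 degrees each way for a turn. Its arguments: {"type":"object","properties":{"rows":{"type":"string"},"squeeze":{"type":"number"}},"required":["rows"]}

```bash
ls; mkdir -p pics; python3 - <<'E'
from cell import get_obs, vision, order, manip
import cv2,numpy as np
print({k:np.round(v,3) for k,v in get_obs().items()}, manip.pinch_z)
for n in("scene","top"):
    i=vision.camera_info(n);print(n,i)
    cv2.imwrite(f"pics/{n}0.png",cv2.resize(vision.read_camera(n)[:,:,::-1],(800,600),interpolation=cv2.INTER_CUBIC))
print(vision.camera_info("wrist"))
E
```

```text
pics
{'time_s': np.float64(0.0), 'joint_positions': array([ 0.946,  0.528,  1.434, -0.   ,  1.181, -0.178]), 'qd': array([ 0.   ,  0.001,  0.   , -0.   , -0.001, -0.   ]), 'joint_efforts': array([-0.0000e+00, -4.4235e+01, -1.7803e+01, -0.0000e+00,  8.0000e-03,
        0.0000e+00]), 'tcp_pos': array([0.269, 0.563, 0.23 ]), 'ee_rot': array([ 0.221,  0.975, -0.001, -0.   ]), 'wrist_force': array([ 0.907,  0.959, -0.212]), 'torque': array([0.01 , 0.034, 0.041]), 'grasp_force': np.float64(0.0), 'width': np.float64(0.085)} 0.0187
scene {'mtx': array([[393.74083967,   0.        , 274.95161111],
       [  0.        , 393.74083967, 213.55044807],
       [  0.        ,   0.        ,   1.        ]]), 'rvec': array([ 1.15052608,  2.11743986, -1.18414926]), 'tvec': array([ 0.31869698, -0.16894934,  1.39823134])}
top {'mtx': array([[518.26910314,   0.        , 277.31436203],
       [  0.        , 518.26910314, 206.94030713],
       [  0.        ,   0.        ,   1.        ]]), 'rvec': array([ 2.144731 , -2.1948193,  0.0941887]), 'tvec': array([-0.00500541,  0.56024686,  1.33978621])}
{'mtx': array([[325.1922621 ,   0.        , 279.74240932],
       [  0.        , 325.1922621 , 206.196073  ],
       [  0.        ,   0.        ,   1.        ]]), 'T_tool_cam': array([[-2.89367727e-04, -9.56771534e-01, -2.90840417e-01,
         7.53313603e-02],
       [ 9.99999862e-01, -1.49547083e-04, -5.02974436e-04,
        -1.76393505e-04],
       [ 4.37737287e-04, -2.90840523e-01,  9.56771445e-01,
        -1.42920489e-01],
       [ 0.00000000e+00,  0.00000000e+00,  0.00000000e+00,
         1.00000000e+00]])}
```

View pics/top0.png

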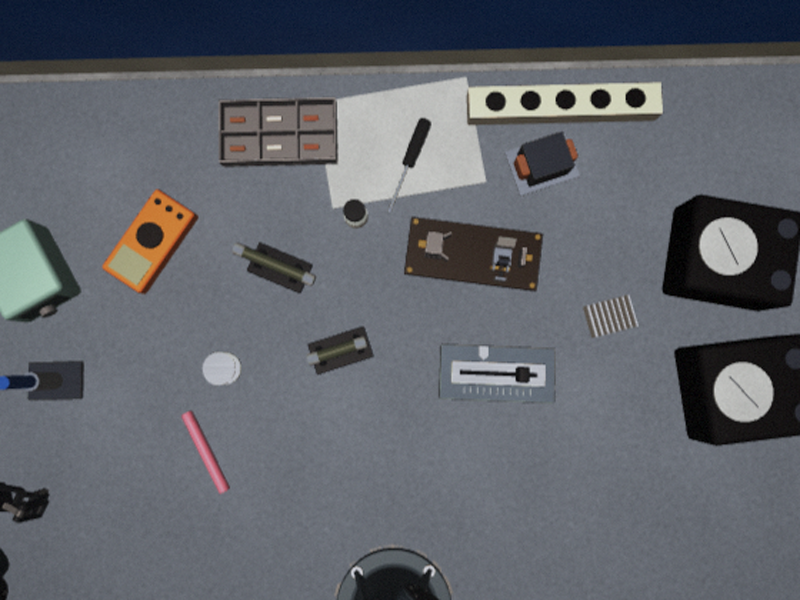

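View pics/scene0.png

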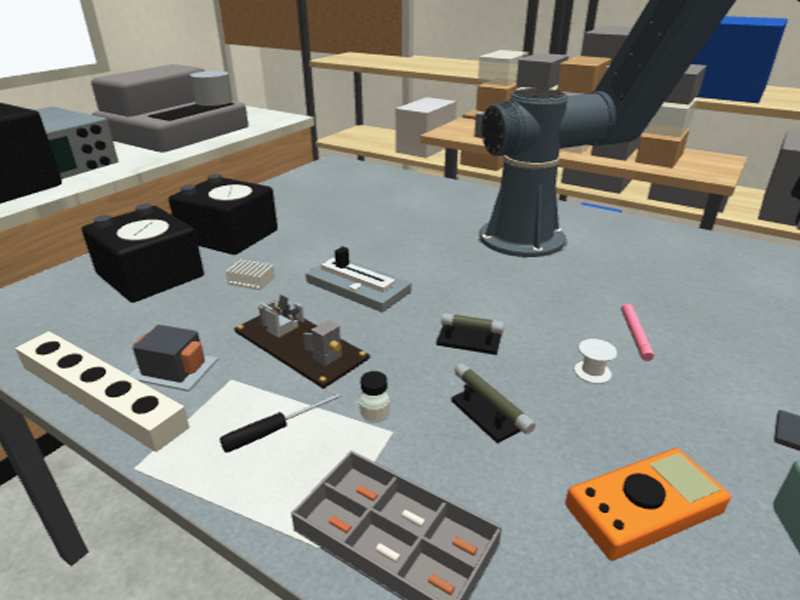

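In the top view (800x600 scale) the candidates are a long dark tube at (272,264), a short dark tube at (340,350) and a pink rod at (205,452). By the description I choose (272,264). The jig is at (474,254) with its socket on the left at (435,242) and its clip at (503,255). The console is at (497,373), with the fader at (522,374) and the pointer at (484,352). I'll check this in close crops.

```bash
python3 - <<'E'
from cell import vision
import cv2,numpy as np
im=np.mean([vision.read_camera("top") for _ in range(4)],0).astype(np.uint8)[:,:,::-1]
np.save("top.npy",im)
def crop(n,x,y,w,h,s):
    c=cv2.resize(im[y:y+h,x:x+w],None,fx=s,fy=s,interpolation=cv2.INTER_CUBIC)
    c=cv2.convertScaleAbs(c,alpha=1.6)
    for k in range(0,w,10): cv2.putText(c,str(x+k),(int(k*s),10),0,.35,(0,255,255)); cv2.line(c,(int(k*s),12),(int(k*s),18),(0,255,255))
    for k in range(0,h,10): cv2.putText(c,str(y+k),(0,int(k*s)+4),0,.35,(0,255,255))
    cv2.imwrite(n,c)
crop("pics/c1.png",155,160,112,80,7)
crop("pics/c2.png",280,148,112,84,7)
crop("pics/c3.png",300,232,95,55,8)
E
```

```text
(no output)
```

View pics/c1.png

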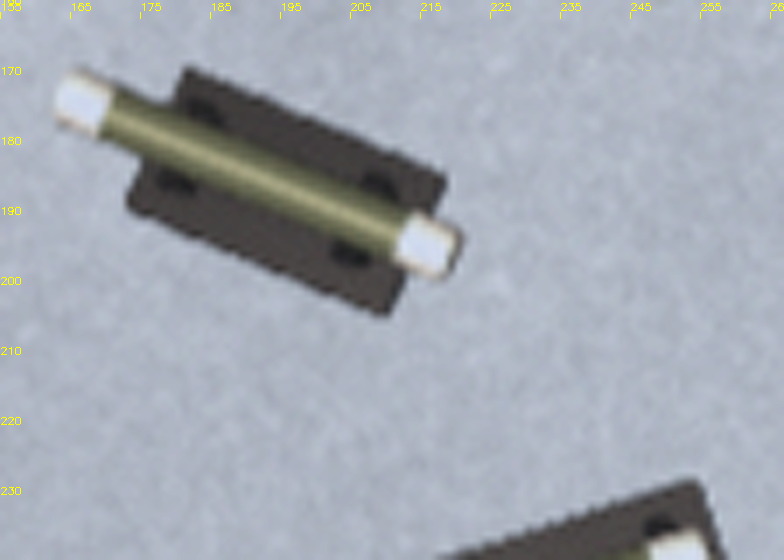

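View pics/c2.png

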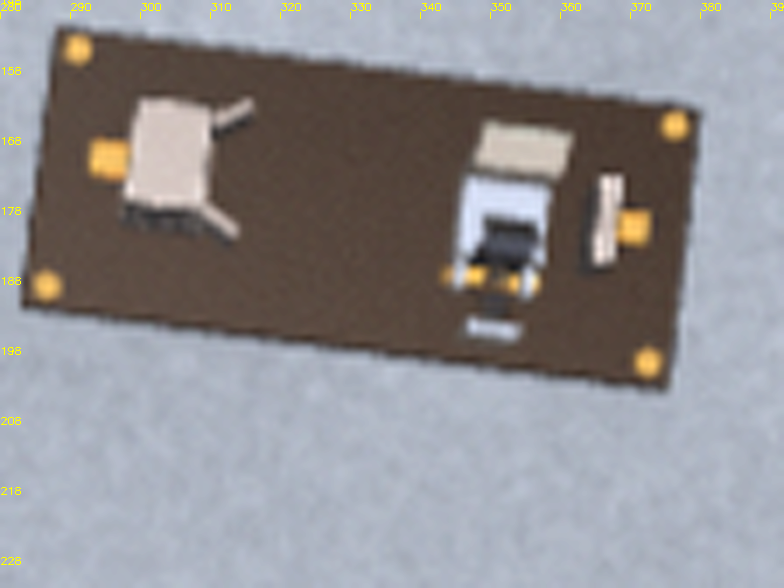

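View pics/c3.png

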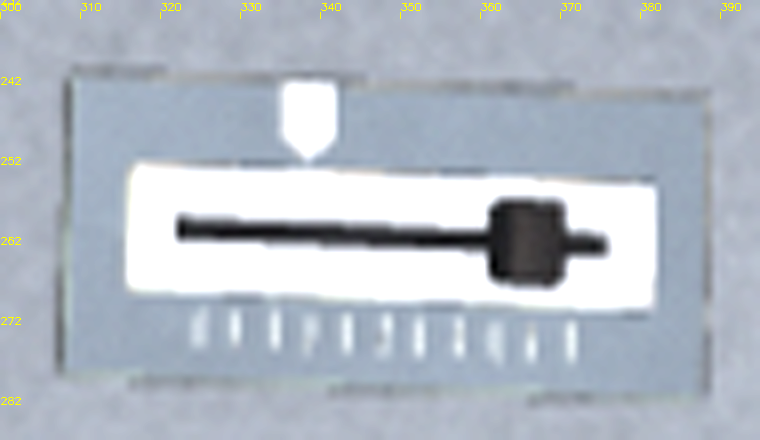

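c1 shows the long tube: dark green with steel caps, lying with both ends beyond its rest. Its cap edges are at crop (105,113) and (402,233). c2 shows the jig with the socket on the left, and the prong at the top and jaw at the bottom on the right. c3 shows the grip at crop (527,242) and the pointer tip at (308,160).

```bash
cat > h.py <<'E'
import numpy as np,cv2
from scipy.optimize import least_squares
from scipy.spatial.transform import Rotation as R
from cell import get_obs, vision, order, manip
I=vision.camera_info("top")
def ray(px,z):
    Rm=cv2.Rodrigues(I["rvec"])[0]; C=-Rm.T@I["tvec"]
    u=cv2.undistortPoints(np.array([[px]],float),I["mtx"],None)[0,0]
    d=Rm.T@np.r_[u,1]; return C+d*(z-C[2])/d[2]
def un(p,x0,y0,s): return np.c_[(np.array(p)[:,0]+.5)/s-.5+x0,(np.array(p)[:,1]+.5)/s-.5+y0]
def rect(px,hx,hy,z):  # px order: (+x+y),(+x-y),(-x-y),(-x+y) 
    W=np.array([ray(p,z)[:2] for p in px]); L=np.array([[hx,hy],[hx,-hy],[-hx,-hy],[-hx,hy]])
    def f(q): c,s=np.cos(q[2]),np.sin(q[2]); return (L@np.array([[c,s],[-s,c]])+q[:2]-W).ravel()
    r=least_squares(f,[*W.mean(0),0]); return r.x,np.abs(r.fun).max()
E
python3 - <<'E'
from h import *
np.set_printoptions(precision=4,suppress=True)
j=un([(57,28),(700,107),(668,390),(22,307)],280,148,7)
print("jig",rect(j,.055,.125,.01))
print("roof",[ray(p,.073) for p in un([(140,98),(213,107),(207,208),(125,200)],280,148,7)])
print("prong top",[ray(p,.074) for p in un([(487,122),(573,132)],280,148,7)])
q,_=rect(j,.055,.125,.01);c,s=np.cos(q[2]),np.sin(q[2]);
def loc(P,q): c,s=np.cos(q[2]),np.sin(q[2]); return np.array([[c,s],[-s,c]])@(P[:2]-q[:2])
for nm,p,z in [("roofc",(171,153),.073),("stop",(607,220),.052),("pr",(487,122),.074),("pr",(573,132),.074)]: print(nm,loc(ray(un([p],280,148,7)[0],z),q))
k=un([(70,65),(708,92),(705,397),(60,375)],300,232,8)
qc,e=rect(k,.05,.105,.025);print("console",qc,e)
rail=un([(130,163),(656,184),(652,310),(128,290)],300,232,8)
qr,e=rect(rail,.02,.085,.039);print("rail",qr,e)
for nm,p,z in [("grip",(527,242),.0795),("ptr",(308,160),.031)]: 
  P=ray(un([p],300,232,8)[0],z);print(nm,P,loc(P,qc),loc(P,qr))
t=un([(105,113),(402,233),(64,97),(457,249)],155,160,7);T=[ray(p,.042) for p in t];print("tube",T,(T[0]+T[1])/2,(T[2]+T[3])/2,np.linalg.norm(T[2]-T[3]))
for a,b in((0,1),(2,3)):d=T[a]-T[b];print(np.arctan2(-d[0],d[1]),np.linalg.norm(d))
r=un([(187,67),(447,182),(388,317),(127,207)],155,160,7);print("rest",rect(r,.03,.055,.01))
E
```

```text
jig (array([ 0.6381, -0.1639, -0.1503]), np.float64(0.0011061459058448464))
roof [array([ 0.6711, -0.078 ,  0.073 ]), array([ 0.6671, -0.1046,  0.073 ]), array([ 0.6298, -0.1013,  0.073 ]), array([ 0.6335, -0.0715,  0.073 ])]
prong top [array([ 0.659 , -0.2045,  0.074 ]), array([ 0.6545, -0.2358,  0.074 ])]
roofc [0.0009 0.0762]
stop [-0.0001 -0.0877]
pr [ 0.0267 -0.037 ]
pr [ 0.0269 -0.0686]
console [ 0.4153 -0.1985 -0.0599] 0.0008489505583927914
rail [ 0.4139 -0.1986 -0.0614] 0.0006212612196658529
grip [ 0.4118 -0.2358  0.0795] [-0.0013 -0.0374] [ 0.0002 -0.0372]
ptr [ 0.4392 -0.1734  0.031 ] [0.0223 0.0265] [0.0237 0.0267]
tube [array([0.6474, 0.2628, 0.042 ]), array([0.5995, 0.1519, 0.042 ]), array([0.6539, 0.2782, 0.042 ]), array([0.593 , 0.1314, 0.042 ])] [0.6235 0.2073 0.042 ] [0.6234 0.2048 0.042 ] 0.15895053609553797
-0.4079216132972949 0.12087600548620997
-0.3931084507210718 0.15895053609553797
rest (array([ 0.6199,  0.2   , -0.428 ]), np.float64(0.001664128053949776))
```

```bash
cat >> h.py <<'E'
import json
np.set_printoptions(precision=4,suppress=True)
def tool(yaw,tilt=0):  # tool x at heading yaw, tilt>0: tool x end dips
    x=np.array([np.cos(yaw),np.sin(yaw),0]);z=np.array([0,0,-1.]);M=np.c_[x,np.cross(z,x),z]
    return R.from_matrix(M)*R.from_rotvec([0,-tilt,0])
def cmd():
    try: d=json.load(open("cmd.json")); return np.array(d[0]),R.from_quat(d[1])
    except FileNotFoundError: return np.array([.269,.564,.231]),R.from_quat(get_obs()["ee_rot"])
def row(p,r,b=None):
    p0,r0=b or cmd(); return np.round(np.r_[r0.inv().apply(p-p0)/.8,(r0.inv()*r).as_rotvec()/np.pi],4)
def did(v):  # record the last row sent
    p0,r0=cmd(); v=np.array(v); n=(p0+r0.apply(v[:3]*.8), r0*R.from_rotvec(v[3:6]*np.pi))
    json.dump([n[0].tolist(),n[1].as_quat().tolist()],open("cmd.json","w"))
    o=get_obs();print("cmd",n[0],"meas",o["tcp_pos"],"rot err",(n[1].inv()*R.from_quat(o["ee_rot"])).magnitude(),"j",o["joint_positions"])
E
python3 - <<'E'
from h import *
y=np.pi/2-.41
print(tool(y,.3).apply([1,0,0]))
print(row(np.array([.627,.214,.14]),tool(y)))
E
```

```text
[ 0.3808  0.8762 -0.2955]
[-0.5924 -0.2017  0.1138 -0.0002  0.0002  0.4886]
```

Emit:
move_arm(
  rows="-0.5924 -0.2017 0.1138 -0.0002 0.0002 0.4886 1;-0.5924 -0.2017 0.1138 -0.0002 0.0002 0.4886 1;-0.5924 -0.2017 0.1138 -0.0002 0.0002 0.4886 1;-0.5924 -0.2017 0.1138 -0.0002 0.0002 0.4886 1;-0.5924 -0.2017 0.1138 -0.0002 0.0002 0.4886 1;-0.5924 -0.2017 0.1138 -0.0002 0.0002 0.4886 1;-0.5924 -0.2017 0.1138 -0.0002 0.0002 0.4886 1;-0.5924 -0.2017 0.1138 -0.0002 0.0002 0.4886 1;-0.5924 -0.2017 0.1138 -0.0002 0.0002 0.4886 1;-0.5924 -0.2017 0.1138 -0.0002 0.0002 0.4886 1;-0.5924 -0.2017 0.1138 -0.0002 0.0002 0.4886 1;-0.5924 -0.2017 0.1138 -0.0002 0.0002 0.4886 1",
  squeeze=40,
)

```text
time_s: 1.5
tcp_pos: [0.6285, 0.2121, 0.1395]
ee_rot: [0.837, 0.547, 0.0, -0.0]
wrist_force: [-0.9, 1.1, -0.5]
width: 0.0851
grasp_force: 0.0
```

```bash
cat >> h.py <<'E'
def ortho(name,cx,cy,yaw,z,w=.24,h=.18,s=.0004,alpha=1.3):
    """wrist view resampled on the plane z: image right = local +y... (local frame at cx,cy,yaw); up = local +x"""
    o=get_obs(); im=vision.read_camera("wrist")[:,:,::-1]; W=vision.camera_info("wrist")
    T=np.eye(4);T[:3,:3]=R.from_quat(o["ee_rot"]).as_matrix();T[:3,3]=o["tcp_pos"];T=T@W["T_tool_cam"]
    ly,lx=np.meshgrid(np.arange(-w/2,w/2,s),np.arange(h/2,-h/2,-s))
    c,sn=np.cos(yaw),np.sin(yaw); P=np.stack([cx+c*lx-sn*ly,cy+sn*lx+c*ly,0*lx+z],-1)
    Q=(P-T[:3,3])@T[:3,:3]; rr=np.hypot(Q[...,0],Q[...,1]);th=np.arctan2(rr,Q[...,2]);K=W["mtx"]
    u=K[0,2]+K[0,0]*th*Q[...,0]/rr; v=K[1,2]+K[1,1]*th*Q[...,1]/rr
    c=cv2.remap(im,u.astype(np.float32),v.astype(np.float32),cv2.INTER_CUBIC)
    c=cv2.convertScaleAbs(c,alpha=alpha)
    for m in range(int(-w*500)//10*10,int(w*500),10):
        x=int((m/1000+w/2)/s); cv2.line(c,(x,0),(x,8),(0,255,255)); cv2.putText(c,str(m),(x,18),0,.3,(0,255,255))
    for m in range(int(-h*500)//10*10,int(h*500),10):
        y=int((h/2-m/1000)/s); cv2.line(c,(0,y),(8,y),(0,255,255)); cv2.putText(c,str(m),(10,y+4),0,.3,(0,255,255))
    print(c.shape,"cam",T[:3,3]); cv2.imwrite(name,c)
E
python3 - <<'E'
from h import *
did([-0.5924,-0.2017,0.1138,-0.0002,0.0002,0.4886])
ortho("pics/w1.png",.6235,.206,-.41,.042,.2,.1,.0003)
print(get_obs()["tcp_pos"])
E
```

```text
cmd [-0.069   0.1947  0.1398] meas [0.6285 0.2121 0.1395] rot err 1.534982427735327 j [0.157  0.6832 1.4089 0.0009 1.0497 0.5694]
(334, 667, 3) cam [0.6571 0.2802 0.2824]
[0.6271 0.2136 0.1398]
```

View pics/w1.png

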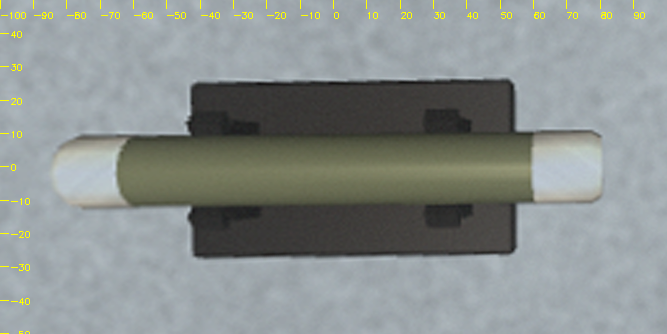

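w1 is the wrist view resampled on the tube's plane. The tube's axis is on the predicted line within 1 mm, its +y end is at 80.5 mm, and the pad area at y≈+9 lies clear between the saddles. It is the long tube, since about 160 mm is visible.

```bash
python3 - <<'E'
from h import *
json.dump([[.627,.214,.14],tool(np.pi/2-.41).as_quat().tolist()],open("cmd.json","w"))
did([0]*6)
print(row(np.array([.6274,.2147,.0213]),tool(np.pi/2-.418)))
E
```

```text
cmd [0.627 0.214 0.14 ] meas [0.6271 0.2136 0.1398] rot err 0.0017021690621362112 j [0.1594 0.6821 1.4105 0.0014 1.0501 0.569 ]
[0.001  0.0001 0.1484 0.     0.     0.0025]
```

Emit:
move_arm(
  rows="0.001 0.0001 0.05 0 0 0.0025 1;0.001 0.0001 0.1 0 0 0.0025 1;0.001 0.0001 0.13 0 0 0.0025 1;0.001 0.0001 0.1484 0 0 0.0025 1;0.001 0.0001 0.1484 0 0 0.0025 1;0.001 0.0001 0.1484 0 0 0.0025 0;0.001 0.0001 0.1484 0 0 0.0025 0;0.001 0.0001 0.1484 0 0 0.0025 0;0.001 0.0001 0.1484 0 0 0.0025 0;0.001 0.0001 0.1484 0 0 0.0025 0;0.001 0.0001 0.1484 0 0 0.0025 0",
  squeeze=50,
)

```text
time_s: 2.65
tcp_pos: [0.6282, 0.215, 0.0227]
ee_rot: [0.838, 0.545, 0.001, -0.0]
wrist_force: [-1.8, 0.0, 5.0]
width: 0.0206
grasp_force: 48.8
```

```bash
cat >> h.py <<'E'
J=np.array([.6381,-.1639,-.1503]); G=.009
def jp(cx,cy,cz,th,dyaw=0):  # TCP pose for tube centre at jig coords (mm) with nose-down tilt th (deg)
    th=np.radians(th); c,s=np.cos(J[2]),np.sin(J[2]); r=tool(np.pi/2+J[2]+dyaw,th)
    C=np.array([J[0]+c*cx/1e3-s*cy/1e3,J[1]+s*cx/1e3+c*cy/1e3,cz/1e3])
    return C+r.apply([G,0,.0187]),r
def nose(ny,nz,th): t=np.radians(th); return (0,ny-80*np.cos(t),nz+80*np.sin(t),th)
E
python3 - <<'E'
from h import *
did([.001,.0001,.1484,0,0,.0025])
b=cmd()
print("lift",row(b[0]+[0,0,.14],b[1]))
print("hover tilted",row(*jp(*nose(56,120,20))), jp(*nose(56,120,20))[0])
E
```

```text
cmd [0.6274 0.2147 0.0213] meas [0.6282 0.215  0.0227] rot err 0.0016927599655375937 j [0.1613 0.842  1.4596 0.0014 0.8387 0.5785]
lift [ 0.     0.    -0.175  0.     0.     0.   ]
hover tilted [-0.4477  0.2099 -0.1318 -0.0149 -0.1104 -0.0843] [ 0.6355 -0.1808  0.1267]
```

Emit:
move_arm(
  rows="0 0 -0.03 0 0 0 0;0 0 -0.08 0 0 0 0;0 0 -0.13 0 0 0 0;0 0 -0.175 0 0 0 0;-0.0448 0.021 -0.175 -0.0015 -0.011 -0.0084 0;-0.112 0.0525 -0.17 -0.0037 -0.0276 -0.0211 0;-0.168 0.0787 -0.165 -0.0056 -0.0414 -0.0316 0;-0.224 0.105 -0.16 -0.0075 -0.0552 -0.0421 0;-0.28 0.1312 -0.155 -0.0093 -0.069 -0.0527 0;-0.3358 0.1574 -0.15 -0.0112 -0.0828 -0.0632 0;-0.3917 0.1837 -0.14 -0.013 -0.0966 -0.0738 0;-0.4477 0.2099 -0.1318 -0.0149 -0.1104 -0.0843 0",
)

```text
time_s: 3.85
tcp_pos: [0.6355, -0.175, 0.1271]
ee_rot: [0.746, 0.643, -0.132, 0.113]
wrist_force: [0.5, -0.0, -1.6]
width: 0.0205
grasp_force: 49.2
```

Emit:
move_arm(
  rows="0 0 0 0 0 0 0;0 0 0 0 0 0 0",
)

```text
time_s: 4.05
tcp_pos: [0.635, -0.1741, 0.1267]
ee_rot: [0.748, 0.641, -0.131, 0.112]
wrist_force: [0.4, 0.8, -1.4]
width: 0.0207
grasp_force: 49.2
```

```bash
python3 - <<'E'
from h import *
did([-0.4477,0.2099,-0.1318,-0.0149,-0.1104,-0.0843])
o=get_obs();print(o["wrist_force"],o["torque"],o["width"],o["grasp_force"])
im=vision.read_camera("wrist")[:,:,::-1]
ortho("pics/o.png",J[0],J[1],J[2],.073)
i=cv2.resize(cv2.convertScaleAbs(im,alpha=1.3),(480,360),interpolation=cv2.INTER_CUBIC)
b=cv2.resize(cv2.imread("pics/o.png"),(480,360)); s=cv2.convertScaleAbs(vision.read_camera("scene")[160:300,140:300,::-1],alpha=1.2)
c=np.zeros((600,800,3),np.uint8);c[:300,:400]=cv2.resize(i,(400,300));c[300:,:400]=cv2.resize(b,(400,300));c[:350,400:]=cv2.resize(s,(400,350),interpolation=cv2.INTER_CUBIC)
cv2.imwrite("pics/m1.png",c)
E
```

```text
cmd [ 0.6355 -0.1808  0.1267] meas [ 0.635  -0.1741  0.1267] rot err 0.0038401913316890007 j [-0.2841  0.7124  1.4512 -0.4198  0.975   0.1065]
[ 0.447   0.8135 -1.3583] [ 0.2532 -0.0459 -0.0117] 0.02072572372126067 49.177778363227844
(450, 600, 3) cam [ 0.652  -0.0558  0.2363]
```

View pics/m1.png

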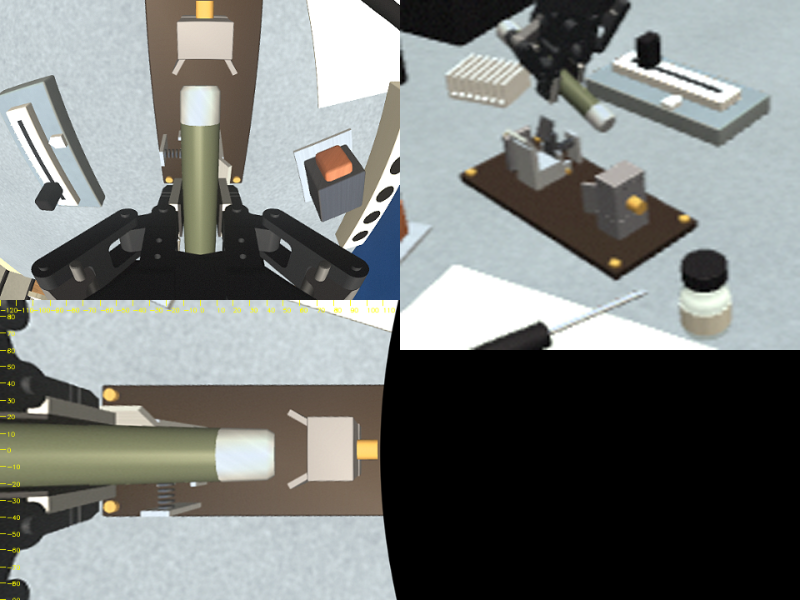

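Nose points at the socket (nose centre crop (270,455), roof centre (330,449)). The last row fell about 7 mm short of its target, so I'll plan from the measured pose.

```bash
cat >> h.py <<'E'
def sync():
    o=get_obs(); json.dump([list(o["tcp_pos"]),list(o["ee_rot"])],open("cmd.json","w"))
def loc(P): c,s=np.cos(J[2]),np.sin(J[2]); d=np.array(P)[:2]-J[:2]; return np.r_[c*d[0]+s*d[1],-s*d[0]+c*d[1],P[2]]*1e3
def tubenow():
    o=get_obs(); r=R.from_quat(o["ee_rot"]); x=r.apply([1,0,0])
    C=o["tcp_pos"]-r.apply([G,0,.0187]); print("tube c",loc(C),"nose",loc(C+.08*x),"tilt",np.degrees(np.arcsin(-x[2])),"dyaw",np.degrees(np.arctan2(x[1],x[0])-np.pi/2-J[2]),"F",o["wrist_force"],"M",o["torque"],"w",o["width"],"t",o["time_s"])
E
python3 - <<'E'
from h import *
sync();tubenow()
print(row(*jp(*nose(54,66,20))))
E
```

```text
tube c [ -1.0354 -10.3039 148.3977] nose [ -1.096   64.9137 121.1524] tilt 19.911395551972863 dyaw 0.046110524207308774 F [-0.1468  0.4526 -1.1113] M [ 0.2128 -0.0585  0.0331] w 0.02078565482374775 t 4.2
[ 0.0106  0.0013  0.0693  0.0002 -0.0005  0.0002]
```

Emit:
move_arm(
  rows="-0.003 0.0013 0.01 0.0002 -0.0005 0.0002 0;0.004 0.0013 0.035 0.0002 -0.0005 0.0002 0;0.0106 0.0013 0.0693 0.0002 -0.0005 0.0002 0;0.0106 0.0013 0.0693 0.0002 -0.0005 0.0002 0;0.0106 0.0013 0.0693 0.0002 -0.0005 0.0002 0;0.0106 0.0013 0.0693 0.0002 -0.0005 0.0002 0",
)

```text
time_s: 4.8
tcp_pos: [0.6364, -0.1839, 0.074]
ee_rot: [0.747, 0.642, -0.131, 0.114]
wrist_force: [0.4, 0.4, -0.5]
width: 0.0206
grasp_force: 49.2
```

```bash
python3 - <<'E'
from h import *
sync();tubenow()
ortho("pics/o2.png",J[0],J[1],J[2],.070,.24,.12,.0004)
c=cv2.imread("pics/o2.png");print(loc(np.array(R.from_quat(get_obs()["ee_rot"]).apply(vision.camera_info("wrist")["T_tool_cam"][:3,3])+get_obs()["tcp_pos"])))
s=cv2.convertScaleAbs(vision.read_camera("scene")[180:280,150:270,::-1],alpha=1.2)
c=np.vstack([c,np.zeros((300,600,3),np.uint8)]);c[300:600,:360]=cv2.resize(s,(360,300),interpolation=cv2.INTER_CUBIC)
cv2.imwrite("pics/m2.png",c)
E
```

```text
tube c [  1.2363 -22.0574  94.6915] nose [ 1.2931 53.0869 67.2448] tilt 20.064832279492673 dyaw -0.04329143081150205 F [ 0.3877  0.3597 -0.5349] M [ 0.2494 -0.0244  0.0423] w 0.020587395506267994 t 4.8
(300, 600, 3) cam [ 0.6526 -0.0663  0.1829]
[ -0.169   98.6202 183.1704]
```

View pics/m2.png

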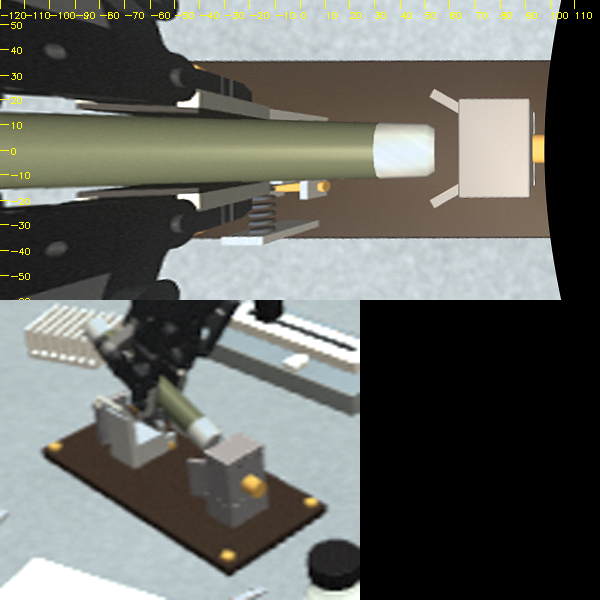

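m2: the nose centre is at crop (434,151), which is x≈−0.4, y≈54 mm. The roof centre is at row 148, which is x≈+0.8, with the mouth at y≈63.6. Single pose readings are noisy, so I'll average them.

```bash
cat >> h.py <<'E'
def avg(n=8):
    P=[];Q=[]
    for _ in range(n): o=get_obs();P.append(o["tcp_pos"]);Q.append(o["ee_rot"]);vision.read_camera("top")
    p=np.mean(P,0);q=R.from_quat(Q).mean();json.dump([p.tolist(),q.as_quat().tolist()],open("cmd.json","w"))
    x=q.apply([1,0,0]);C=p-q.apply([G,0,.0187]);print("std",np.std(P,0)*1e3,"tube c",loc(C),"nose",loc(C+.08*x),"tilt",np.degrees(np.arcsin(-x[2])),"dyaw",np.degrees(np.arctan2(x[1],x[0])-np.pi/2-J[2]))
E
python3 - <<'E'
from h import *
avg()
E
```

```text
std [0.3693 0.0088 0.4633] tube c [  0.7334 -22.3049  94.3905] nose [ 0.8165 52.8443 66.9571] tilt 20.054714068666833 dyaw -0.06333828403730665
```

```bash
cat >> h.py <<'E'
c_,s_=np.cos(J[2]),np.sin(J[2]); J=J+np.array([c_*.0017-s_*.0003,s_*.0017+c_*.0003,0])
E
python3 - <<'E'
from h import *
for n in [(54.5,60,20),(54.5,52,20),(60,50.2,20),(66,48.2,20),(72,46.2,20),(77,44.4,20)]: print(n,row(*jp(*nose(*n))))
E
```

```text
(54.5, 60, 20) [ 0.0053  0.0012  0.0074  0.0004  0.0003 -0.0003]
(54.5, 52, 20) [ 0.0087  0.0011  0.0168  0.0004  0.0003 -0.0003]
(60, 50.2, 20) [ 0.016   0.0011  0.0166  0.0004  0.0003 -0.0003]
(66, 48.2, 20) [ 0.0239  0.0011  0.0163  0.0004  0.0003 -0.0003]
(72, 46.2, 20) [ 0.0318  0.0011  0.0161  0.0004  0.0003 -0.0003]
(77, 44.4, 20) [ 0.0384  0.0011  0.0161  0.0004  0.0003 -0.0003]
```

Emit:
move_arm(
  rows="0.0053 0.0012 0.0074 0 0 0 0;0.0087 0.0011 0.0168 0 0 0 0;0.0087 0.0011 0.0168 0 0 0 0;0.012 0.0011 0.0167 0 0 0 0;0.016 0.0011 0.0166 0 0 0 0;0.02 0.0011 0.0165 0 0 0 0;0.0239 0.0011 0.0163 0 0 0 0;0.028 0.0011 0.0162 0 0 0 0;0.0318 0.0011 0.0161 0 0 0 0;0.0318 0.0011 0.0161 0 0 0 0",
)

```text
time_s: 6.3
tcp_pos: [0.6391, -0.1643, 0.0518]
ee_rot: [0.747, 0.642, -0.132, 0.113]
wrist_force: [-0.2, -0.1, -0.6]
width: 0.0205
grasp_force: 49.2
```

```bash
python3 - <<'E'
from h import *
o=get_obs();print(o["wrist_force"],o["torque"]);tubenow()
did([.0318,.0011,.0161,0,0,0])
avg(4)
ortho("pics/o3.png",J[0],J[1],J[2],.065,.24,.12,.0004)
c=cv2.imread("pics/o3.png");
s=cv2.convertScaleAbs(vision.read_camera("scene")[180:280,150:270,::-1],alpha=1.2)
c=np.vstack([c,np.zeros((300,600,3),np.uint8)]);c[300:600,:360]=cv2.resize(s,(360,300),interpolation=cv2.INTER_CUBIC)
cv2.imwrite("pics/m3.png",c)
E
```

```text
[-0.2384 -0.1486 -0.5896] [ 0.2772 -0.0182 -0.0034]
tube c [-0.6798 -2.6047 72.4479] nose [-0.6795 72.5552 45.0437] tilt 20.032466719682443 dyaw -0.00024215717051548043 F [-0.2384 -0.1486 -0.5896] M [ 0.2772 -0.0182 -0.0034] w 0.020524076805239048 t 6.3
cmd [ 0.6397 -0.1649  0.0529] meas [ 0.6391 -0.1643  0.0518] rot err 0.0020048046481031243 j [-0.2669  0.82    1.474  -0.4651  0.8613  0.192 ]
std [0.0158 0.236  0.0665] tube c [-0.6087 -2.9467 72.5408] nose [-0.5823 72.2096 45.1267] tilt 20.04001167483178 dyaw -0.020177404162884736
(300, 600, 3) cam [ 0.6557 -0.0475  0.1609]
```

```bash
python3 - <<'E'
from h import *
for n in [(75,44.6,20),(77.5,44,20),(78.5,43.5,17),(79,43,14),(79,43,12)]: print(n,*row(*jp(*nose(*n))))
E
```

```text
(75, 44.6, 20) 0.0035 0.0008 -0.0005 -0.0001 0.0002 -0.0001
(77.5, 44, 20) 0.0067 0.0008 -0.0009 -0.0001 0.0002 -0.0001
(78.5, 43.5, 17) 0.0094 0.0008 0.0039 -0.0001 0.0169 -0.0001
(79, 43, 14) 0.0118 0.0008 0.0088 -0.0001 0.0336 -0.0001
(79, 43, 12) 0.013 0.0008 0.0118 -0.0001 0.0447 -0.0001
```

Emit:
move_arm(
  rows="0.0035 0.0008 -0.0005 0 0 0 0;0.0067 0.0008 -0.0009 0 0.0002 0 0;0.008 0.0008 0.0015 0 0.0085 0 0;0.0094 0.0008 0.0039 0 0.0169 0 0;0.0106 0.0008 0.0063 0 0.0252 0 0;0.0118 0.0008 0.0088 0 0.0336 0 0;0.0118 0.0008 0.0088 0 0.0336 0 0",
)

```text
time_s: 7.3
tcp_pos: [0.6409, -0.1592, 0.0422]
ee_rot: [0.753, 0.647, -0.092, 0.08]
wrist_force: [0.3, -0.3, -1.1]
width: 0.0205
grasp_force: 49.3
```

```bash
python3 - <<'E'
from h import *
o=get_obs();tubenow();avg(4)
for n in [(79.3,43,12),(79.5,42.7,9),(79.7,42.3,6),(79.8,42,4),(80,42,2),(80,42,0)]: print(n,*row(*jp(*nose(*n))))
E
```

```text
tube c [ 0.3694  0.6064 62.4745] nose [ 0.5019 78.2328 43.132 ] tilt 13.991689215015246 dyaw -0.09779817524533965 F [ 0.3076 -0.3346 -1.117 ] M [ 0.1548 -0.0483  0.0519] w 0.02054229318667912 t 7.3
std [0.0533 0.2324 0.014 ] tube c [ 0.2474  0.9125 62.4948] nose [ 0.3311 78.5304 43.1182] tilt 14.016894754864424 dyaw -0.06175939167299258
(79.3, 43, 12) 0.0018 -0.0003 0.003 0.0001 0.0112 -0.0003
(79.5, 42.7, 9) 0.0037 -0.0003 0.0079 0.0001 0.0279 -0.0003
(79.7, 42.3, 6) 0.0058 -0.0003 0.0128 0.0001 0.0445 -0.0003
(79.8, 42, 4) 0.0073 -0.0003 0.0161 0.0001 0.0556 -0.0003
(80, 42, 2) 0.0089 -0.0003 0.0189 0.0001 0.0668 -0.0003
(80, 42, 0) 0.0104 -0.0003 0.0217 0.0001 0.0779 -0.0003
```

Emit:
move_arm(
  rows="0.001 -0.0002 0.0015 0 0.0056 0 0;0.0018 -0.0003 0.003 0 0.0112 0 0;0.0028 -0.0003 0.0055 0 0.0195 0 0;0.0037 -0.0003 0.0079 0 0.0279 0 0;0.0037 -0.0003 0.0079 0 0.0279 0 0",
  squeeze=60,
)

```text
time_s: 8.0
tcp_pos: [0.6433, -0.1587, 0.0376]
ee_rot: [0.756, 0.65, -0.057, 0.054]
wrist_force: [2.0, 0.2, 5.0]
width: 0.0203
grasp_force: 60.2
```

```bash
python3 - <<'E'
from h import *
o=get_obs();tubenow();did([.0037,-.0003,.0079,0,.0279,0])
E
```

```text
tube c [ 2.5275 -0.3514 57.4538] nose [ 2.6119 78.6606 44.9202] tilt 9.013629047753405 dyaw -0.061259306914131374 F [1.9533 0.2297 5.0323] M [-0.5064 -0.2407  0.1939] w 0.020254719153269443 t 8.0
cmd [ 0.6408 -0.1575  0.0353] meas [ 0.6433 -0.1587  0.0376] rot err 0.006118594080338058 j [-0.3412  0.8205  1.4724 -0.2096  0.8233 -0.0495]
```

```bash
python3 - <<'E'
from h import *
for n in [(79.6,42.5,7.5),(79.7,42.3,6),(79.8,42,4),(80,42,2),(80,42,0)]: print(n,*row(*jp(*nose(*n))))
E
```

```text
(79.6, 42.5, 7.5) 0.0008 -0.0 0.0025 0.0001 0.0083 -0.0003
(79.7, 42.3, 6) 0.0017 -0.0 0.0051 0.0001 0.0166 -0.0003
(79.8, 42, 4) 0.0029 -0.0 0.0084 0.0001 0.0277 -0.0003
(80, 42, 2) 0.0043 -0.0 0.0114 0.0001 0.0389 -0.0003
(80, 42, 0) 0.0055 -0.0 0.0143 0.0001 0.05 -0.0003
```

Emit:
move_arm(
  rows="0.0008 0 0.0025 0 0.0083 0 0;0.0017 0 0.0051 0 0.0166 0 0;0.0017 0 0.0051 0 0.0166 0 0",
)

```text
time_s: 8.3
tcp_pos: [0.6435, -0.1578, 0.0361]
ee_rot: [0.758, 0.651, -0.038, 0.037]
wrist_force: [-2.2, 2.2, 19.9]
width: 0.0208
grasp_force: 62.2
```

```bash
python3 - <<'E'
from h import *
o=get_obs();tubenow();did([.0017,0,.0051,0,.0166,0])
E
```

```text
tube c [ 2.593  -0.4411 55.6011] nose [ 2.7125 79.1153 47.1884] tilt 6.036337749493647 dyaw -0.08604360164711042 F [-2.2498  2.2083 19.8576] M [-0.2249  0.3727  0.0407] w 0.020774836245331683 t 8.3
cmd [ 0.6409 -0.1568  0.0311] meas [ 0.6435 -0.1578  0.0361] rot err 0.006771397501217805 j [-0.3629  0.8201  1.4713 -0.1383  0.8257 -0.1189]
```

Emit:
move_arm(
  rows="0.0006 0 0.0017 0 0.0055 0 0;0.0012 0 0.0033 0 0.0111 0 0;0.0012 0 0.0033 0 0.0111 0 0",
)

```text
time_s: 8.6
tcp_pos: [0.6431, -0.158, 0.0328]
ee_rot: [0.758, 0.651, -0.025, 0.026]
wrist_force: [-1.6, -2.0, 11.9]
width: 0.0201
grasp_force: 61.6
```

```bash
python3 - <<'E'
from h import *
o=get_obs();tubenow();did([.0012,0,.0033,0,.0111,0])
E
```

```text
tube c [ 2.2323 -1.3844 52.0804] nose [ 2.351  78.4096 46.3441] tilt 4.111812226112786 dyaw -0.08522610999620545 F [-1.5852 -1.9751 11.9174] M [-0.575   0.2455 -0.0987] w 0.02014093092214277 t 8.6
cmd [ 0.641  -0.1561  0.0284] meas [ 0.6431 -0.158   0.0328] rot err 0.00648429261776171 j [-0.3784  0.8239  1.471  -0.0931  0.8262 -0.1644]
```

```bash
python3 - <<'E'
from h import *
for n in [(80,42,3),(80,42,2),(80,42,1),(80,42,0)]: print(n,*row(*jp(*nose(*n))))
E
```

```text
(80, 42, 3) 0.0005 -0.0 0.0016 0.0001 0.0056 -0.0003
(80, 42, 2) 0.0009 -0.0 0.0032 0.0001 0.0112 -0.0003
(80, 42, 1) 0.0014 -0.0 0.0047 0.0001 0.0167 -0.0003
(80, 42, 0) 0.0019 -0.0 0.0062 0.0001 0.0223 -0.0003
```

Emit:
move_arm(
  rows="0.0007 0 0.0015 0 0.0056 0 0;0.0013 0 0.003 0 0.0112 0 0;0.0013 0 0.003 0 0.0112 0 0",
)

```text
time_s: 8.9
tcp_pos: [0.643, -0.1574, 0.0281]
ee_rot: [0.759, 0.651, -0.012, 0.014]
wrist_force: [0.9, -3.7, 5.3]
width: 0.02
grasp_force: 60.7
```

```bash
python3 - <<'E'
from h import *
o=get_obs();tubenow();did([.0013,0,.003,0,.0112,0])
print(*row(*jp(*nose(80,42,0))))
E
```

```text
tube c [ 2.0772 -1.483  47.0976] nose [ 2.2319 78.4657 44.2355] tilt 2.0502529090523987 dyaw -0.11090021967308358 F [ 0.8588 -3.7474  5.3059] M [-0.314  -0.1796  0.0084] w 0.0200043032632874 t 8.9
cmd [ 0.6412 -0.1553  0.0259] meas [ 0.643  -0.1574  0.0281] rot err 0.0056223404079153985 j [-0.3934  0.8306  1.47   -0.0453  0.8273 -0.2109]
0.0005 -0.0 0.0032 0.0001 0.0111 -0.0003
```

Emit:
move_arm(
  rows="-0.001 0 0.0016 0 0.0055 0 0;-0.002 0 0.0034 0 0.0111 0 0;-0.002 0 0.0034 0 0.0111 0 0;-0.002 0 0.0034 0 0.0111 0 0",
)

```text
time_s: 9.3
tcp_pos: [0.6426, -0.1572, 0.0245]
ee_rot: [0.759, 0.651, 0.002, 0.001]
wrist_force: [2.2, -0.0, 7.1]
width: 0.0199
grasp_force: 61.0
```

```bash
python3 - <<'E'
from h import *
o=get_obs();tubenow();did([-.002,0,.0034,0,.0111,0])
E
```

```text
tube c [ 1.6656 -1.9899 43.1656] nose [ 1.8827 78.0097 43.3092] tilt -0.10284458509294563 dyaw -0.1554905744485562 F [ 2.2227 -0.0416  7.1035] M [ 0.3538 -0.5198 -0.1585] w 0.019873497542656403 t 9.3
cmd [ 0.6409 -0.1569  0.0232] meas [ 0.6426 -0.1572  0.0245] rot err 0.004732313605542856 j [-0.4097  0.8364  1.4682  0.0039  0.8331 -0.2593]
```

Emit:
move_arm(
  rows="0 -0.001 0.0015 0 0.003 0 0;0 -0.001 0.003 0 0.005 0 0;0 -0.001 0.003 0 0.005 0 0",
)

```text
time_s: 9.6
tcp_pos: [0.6427, -0.1569, 0.0243]
ee_rot: [0.759, 0.651, 0.009, -0.003]
wrist_force: [1.2, 1.2, 17.1]
width: 0.0198
grasp_force: 62.2
```

```bash
python3 - <<'E'
from h import *
o=get_obs();tubenow();did([0,-.001,.003,0,.005,0])
avg(4)
S=vision.camera_info("scene")
s=cv2.convertScaleAbs(vision.read_camera("scene")[180:280,150:270,::-1],alpha=1.3)
w=vision.read_camera("wrist")[:,:,::-1]
c=np.zeros((600,800,3),np.uint8);c[:400,:480]=cv2.resize(s,(480,400),interpolation=cv2.INTER_CUBIC)
c[400:,:267]=cv2.resize(w,(267,200));cv2.imwrite("pics/m4.png",c)
E
```

```text
tube c [ 1.6715 -2.0179 42.8842] nose [ 1.8578 77.9696 44.2869] tilt -1.0046896117199693 dyaw -0.13343847312984117 F [ 1.1503  1.2341 17.1229] M [ 0.6041 -0.1598 -0.137 ] w 0.01978159477626214 t 9.6
cmd [ 0.6401 -0.1568  0.0208] meas [ 0.6427 -0.1569  0.0243] rot err 0.0064099634656666965 j [-0.4165  0.8366  1.4686  0.0251  0.835  -0.2806]
std [0.01   0.0043 0.0105] tube c [ 1.6702 -2.0152 42.8994] nose [ 1.8471 77.9727 44.2821] tilt -0.9903470591679979 dyaw -0.12674660534567941
```

Emit:
move_arm(
  rows="0 0.001 -0.003 0 -0.005 0 0;0 0.001 -0.003 0 -0.005 0 0.7;0 0.001 -0.003 0 -0.005 0 0.7;0 0.001 -0.003 0 -0.005 0 0.7;0 0.001 -0.003 0 -0.005 0 0.7;0 0.001 -0.05 0 -0.005 0 0.7;0 0.001 -0.1 0 -0.005 0 0.7;0 0.001 -0.15 0 -0.005 0 0.7;0 0.001 -0.19 0 -0.005 0 0.7;0 0.001 -0.19 0 -0.005 0 0.7",
)

```text
time_s: 10.9
tcp_pos: [0.6434, -0.1606, 0.1781]
ee_rot: [0.758, 0.652, 0.002, 0.004]
wrist_force: [1.1, 0.6, 1.0]
width: 0.0595
grasp_force: 0.0
```

```bash
python3 - <<'E'
from h import *
avg(4)
ortho("pics/o5.png",J[0],J[1],J[2],.042,.24,.14,.0004)
c=np.zeros((600,800,3),np.uint8);o=cv2.imread("pics/o5.png");c[:350,:600]=o[:350]
s=cv2.convertScaleAbs(vision.read_camera("scene")[190:275,155:265,::-1],alpha=1.3)
c[350:600,:324]=cv2.resize(s,(324,250),interpolation=cv2.INTER_CUBIC)
im=np.mean([vision.read_camera("top") for _ in range(2)],0).astype(np.uint8)[:,:,::-1]
c[350:600,330:800]=cv2.resize(cv2.convertScaleAbs(im[150:275,280:400],alpha=1.5),(470,490),interpolation=cv2.INTER_CUBIC)[:250]
cv2.imwrite("pics/m5.png",c)
E
```

```text
std [1.5031 0.673  2.4094] tube c [  0.6249  -4.5798 193.2702] nose [  0.6863  75.4201 193.2468] tilt 0.016759155839830436 dyaw -0.04395079337601899
(350, 600, 3) cam [ 0.6494 -0.0853  0.314 ]
```

View pics/m5.png

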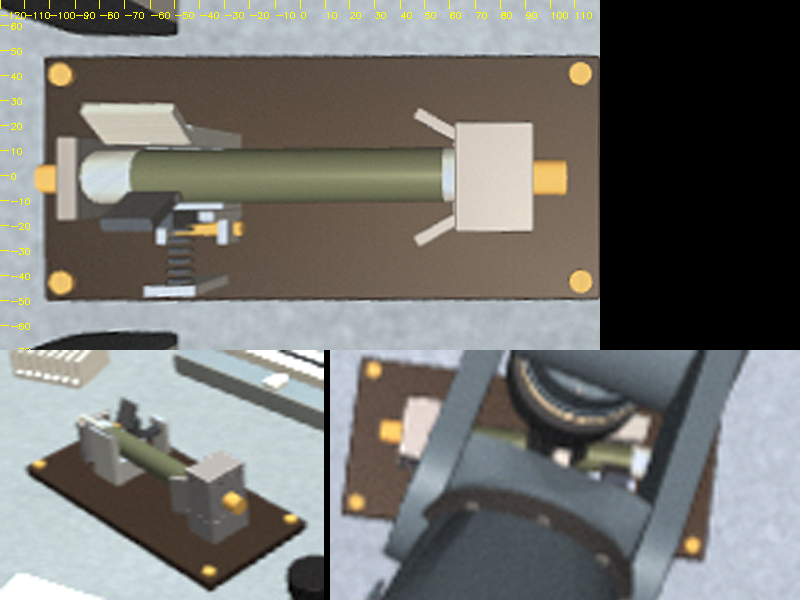

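m5: the tube lies level along the jig between the hood at (455,175) and the stop at (65,178). The jaw hook at (140,208) is closed over the tube's −x side. Next is the fader.

```bash
python3 - <<'E'
from h import *
avg(2)
print(row(np.array([.412,-.236,.15]),tool(np.pi/2-.0605)))
E
```

```text
std [0.111  0.0634 0.1489] tube c [ -0.8995  -4.086  189.8378] nose [ -0.8373  75.9139 189.9424] tilt -0.07492762253778848 dyaw -0.04457194138996297
[-0.1382 -0.2667  0.027  -0.0009 -0.0005 -0.0288]
```

Emit:
move_arm(
  rows="-0.0691 -0.1333 0.013 0 0 -0.0144 0.7;-0.1382 -0.2667 0.027 -0.0009 -0.0005 -0.0288 0.7;-0.1382 -0.2667 0.027 -0.0009 -0.0005 -0.0288 0.7;-0.1382 -0.2667 0.027 -0.0009 -0.0005 -0.0288 0.7;-0.1382 -0.2667 0.027 -0.0009 -0.0005 -0.0288 0.7;-0.1382 -0.2667 0.027 -0.0009 -0.0005 -0.0288 0.7;-0.1382 -0.2667 0.027 -0.0009 -0.0005 -0.0288 0.7;-0.1382 -0.2667 0.027 -0.0009 -0.0005 -0.0288 0.7;-0.1382 -0.2667 0.027 -0.0009 -0.0005 -0.0288 0.7",
)

```text
time_s: 12.3
tcp_pos: [0.4143, -0.2364, 0.1512]
ee_rot: [0.728, 0.686, 0.001, 0.002]
wrist_force: [0.3, 1.2, -0.4]
width: 0.0599
grasp_force: 0.0
```

```bash
python3 - <<'E'
from h import *
avg(6);print(cmd()[0])
C=(.4145,-.1986,-.0608)
ortho("pics/a.png",*C,.0795,.22,.11,.0004,1.1);ortho("pics/b.png",*C,.031,.22,.11,.0004,1.1)
a,b=cv2.imread("pics/a.png"),cv2.imread("pics/b.png");cv2.imwrite("pics/m6.png",np.vstack([a,b]));print(a.shape)
E
```

```text
std [0.3395 0.1424 0.0719] tube c [-211.8839 -114.2381  169.8163] nose [-219.1753  -34.5712  169.6877] tilt 0.09207807131243988 dyaw 5.229401554556728
[ 0.4138 -0.2361  0.1511]
(275, 550, 3) cam [ 0.416  -0.1615  0.2939]
(275, 550, 3) cam [ 0.4159 -0.1616  0.2939]
(275, 550, 3)
```

View pics/m6.png

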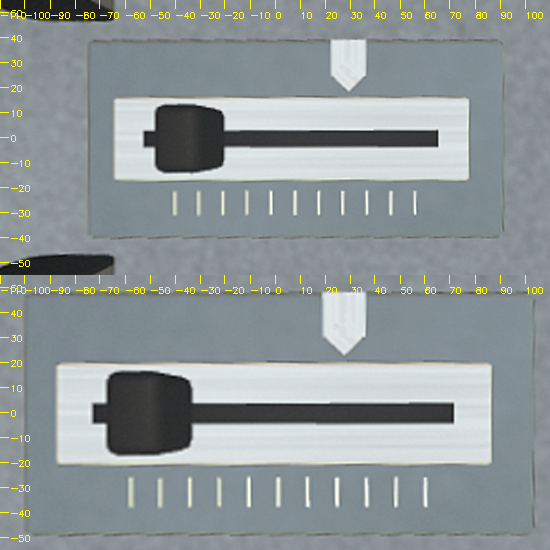

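m6: the grip top spans y≈−48..−28 mm (crop 155–205), so its centre is at about −38. The pointer tip is at (344,355), so y≈+27. The travel is about 65 mm. I'll grasp the grip across its x and slide it.

```bash
python3 - <<'E'
from h import *
r=tool(np.pi/2-.0608)
print(*row(np.array([.4119,-.2365,.049]),r))
d=r.apply([1,0,0]);print(d,*row(np.array([.4119,-.2365,.049])+.0648*d,r))
E
```

```text
-0.0004 -0.0028 0.1276 0.0011 0.0005 0.0006
[0.0608 0.9982 0.    ] 0.0806 -0.0027 0.1275 0.0011 0.0005 0.0006
```

Emit:
move_arm(
  rows="-0.0004 -0.0028 0.05 0.0011 0.0005 0.0006 0.7;-0.0004 -0.0028 0.1 0.0011 0.0005 0.0006 0.7;-0.0004 -0.0028 0.1276 0.0011 0.0005 0.0006 0.7;-0.0004 -0.0028 0.1276 0.0011 0.0005 0.0006 0.7;-0.0004 -0.0028 0.1276 0.0011 0.0005 0.0006 0;-0.0004 -0.0028 0.1276 0.0011 0.0005 0.0006 0;-0.0004 -0.0028 0.1276 0.0011 0.0005 0.0006 0;-0.0004 -0.0028 0.1276 0.0011 0.0005 0.0006 0;-0.0004 -0.0028 0.1276 0.0011 0.0005 0.0006 0",
  squeeze=25,
)

```text
time_s: 13.6
tcp_pos: [0.4129, -0.2382, 0.0505]
ee_rot: [0.729, 0.685, 0.0, 0.003]
wrist_force: [5.8, -0.3, 7.6]
width: 0.0274
grasp_force: 32.1
```

Emit:
move_arm(
  rows="0.008 0 0 0 0 0 0;0.018 0 0 0 0 0 0;0.028 0 0 0 0 0 0;0.038 0 0 0 0 0 0;0.048 0 0 0 0 0 0;0.058 0 0 0 0 0 0;0.068 0 0 0 0 0 0;0.076 0 0 0 0 0 0;0.081 0 0 0 0 0 0;0.081 0 0 0 0 0 0;0.081 0 0 0 0 0 0",
)

```text
time_s: 14.7
tcp_pos: [0.4169, -0.173, 0.0505]
ee_rot: [0.729, 0.685, 0.001, 0.002]
wrist_force: [5.0, 1.2, 8.3]
width: 0.0276
grasp_force: 32.4
```

```bash
python3 - <<'E'
from h import *
avg(4);print(cmd()[0],get_obs()["wrist_force"])
E
```

```text
std [0.0063 0.0317 0.0083] tube c [-218.3006  -51.4191   69.2008] nose [-225.312    28.2728   68.9997] tilt 0.14405848455767922 dyaw 5.0280356470394265
[ 0.4169 -0.1731  0.0505] [5.6902 0.4246 9.2766]
```

Emit:
move_arm(
  rows="0 0 0 0 0 0 0.7;0 0 0 0 0 0 0.7;0 0 0 0 0 0 0.7;0 0 -0.06 0 0 0 0.7;0 0 -0.12 0 0 0 0.7;-0.06 0 -0.13 0 0 0 0.7;-0.1 0 -0.13 0 0 0 0.7;-0.1 0 -0.13 0 0 0 0.7;-0.1 0 -0.13 0 0 0 0.7",
)

```text
time_s: 15.8
tcp_pos: [0.4089, -0.2516, 0.1525]
ee_rot: [0.729, 0.684, -0.0, -0.002]
wrist_force: [-0.0, 0.8, -0.6]
width: 0.0595
grasp_force: 0.0
```

```bash
python3 - <<'E'
from h import *
avg(6);print(cmd()[0])
C=(.4145,-.1986,-.0608)
for z in(.0795,.031,.039):
    ortho("pics/z.png",*C,z,.22,.11,.0004,1.0); g=cv2.cvtColor(cv2.imread("pics/z.png"),cv2.COLOR_BGR2GRAY)[24:]
    loc_=lambda c,r:((c-275)*.4,(137.5-24-r)*.4)
    if z==.0795:
        for rr in (-8,-5,6,9):
            l=g[int(113.5-rr/.4)].astype(int);d=np.where(l<70)[0]; print("grip row",rr,[(round((k[0]-275)*.4,1),round((k[-1]-275)*.4,1)) for k in np.split(d,np.where(np.diff(d)>3)[0]+1) if len(k)>5])
    elif z==.031:
        for rr in (24,26,28,30,34):
            l=g[int(113.5-rr/.4)].astype(int);d=np.where(l>165)[0]; print("ptr row",rr,[(round((k[0]-275)*.4,1),round((k[-1]-275)*.4,1)) for k in np.split(d,np.where(np.diff(d)>3)[0]+1) if len(k)>3] if len(d) else l.max())
    else:
        for rr in (-16,-14,14):
            l=g[int(113.5-rr/.4)].astype(int);d=np.where(l>165)[0]; print("rail row",rr,[(round((k[0]-275)*.4,1),round((k[-1]-275)*.4,1)) for k in np.split(d,np.where(np.diff(d)>3)[0]+1) if len(k)>3])
im=np.mean([vision.read_camera("top") for _ in range(4)],0).astype(np.uint8)[:,:,::-1];np.save("top2.npy",im)
E
```

```text
std [0.2526 0.4975 0.1054] tube c [-214.3991 -129.2715  171.0652] nose [-221.4261  -49.581   171.2592] tilt -0.1389119634243224 dyaw 5.039227213414922
[ 0.409  -0.2505  0.1524]
(275, 550, 3) cam [ 0.4132 -0.1765  0.2957]
grip row -8 [(np.float64(15.2), np.float64(29.2)), (np.float64(30.8), np.float64(33.6)), (np.float64(99.2), np.float64(109.6))]
grip row -5 [(np.float64(15.2), np.float64(33.6)), (np.float64(98.8), np.float64(109.6))]
grip row 6 [(np.float64(15.2), np.float64(33.6)), (np.float64(99.2), np.float64(109.6))]
grip row 9 [(np.float64(15.2), np.float64(34.0)), (np.float64(99.2), np.float64(109.6))]
(275, 550, 3) cam [ 0.4133 -0.1767  0.2957]
ptr row 24 [(np.float64(26.4), np.float64(28.4))]
ptr row 26 [(np.float64(24.4), np.float64(30.4))]
ptr row 28 [(np.float64(22.8), np.float64(32.4))]
ptr row 30 [(np.float64(-110.0), np.float64(-106.8)), (np.float64(-104.8), np.float64(-103.2)), (np.float64(20.8), np.float64(34.4))]
ptr row 34 [(np.float64(19.2), np.float64(36.0))]
(275, 550, 3) cam [ 0.4134 -0.1769  0.2958]
rail row -16 [(np.float64(-83.6), np.float64(16.4)), (np.float64(34.0), np.float64(84.4))]
rail row -14 [(np.float64(-83.2), np.float64(14.0)), (np.float64(36.4), np.float64(84.4))]
rail row 14 [(np.float64(-83.6), np.float64(14.0)), (np.float64(36.4), np.float64(84.4))]
```

```bash
python3 - <<'E'
from h import *
from scipy.ndimage import label,center_of_mass
for f in("top.npy","top2.npy"):
    im=np.load(f); g=cv2.cvtColor(im,cv2.COLOR_BGR2GRAY)
    print(f); 
    for r in range(256,270,2): print(r,g[r,318:382:2])
E
```

```text
top.npy
256 [182 182 182 182 183 181 183 182 183 183 184 185 185 185 186 188 189 189
 189 188 191 191 145 135 136 145 170 190 191 190 190 189]
258 [185 183 143 161 161 161 183 184 186 184 185 184 184 187 187 189 189 189
 190 191 190 175  19  36  33  32  82 187 187 185 186 183]
260 [185 185  26  29  26  26  27  27  27  41  42  44  47  66  67  74  96  97
 103 128 130 118  18  35  39  36  64 147 167 190 187 188]
262 [188 188 148 147 146 142 142 136 108 107 108  74  74  75  47  47  46  27
  26  25  27  25  20  39  39  35  23  25  24 155 189 188]
264 [186 186 185 186 185 184 185 184 185 185 185 183 186 186 188 188 188 190
 188 190 172 156  19  42  40  36  62 147 146 172 185 186]
266 [185 186 186 184 185 185 184 184 184 183 185 186 186 185 186 186 186 187
 188 188 188 173  20  37  33  32  90 188 188 188 189 184]
268 [138 139 153 153 151 135 138 142 155 152 155 171 175 179 181 192 192 190
 190 188 189 189 169 156 154 148 188 186 186 184 186 180]
top2.npy
256 [201 200 200 199 200 199 199 200 200 133  43  43  69 119 205 205 207 206
 208 207 209 209 209 210 208 208 192  32  51  48  28  26]
258 [203 204 159 179 177 178 201 201 202  49  38  46  41  48 205 205 206 207
 207 208 208 208 207 208 207 206 103  41  32  29  28  28]
260 [204 203  31  29  29  30  29  28  29  21  38  46  42  32  73  81 105 107
 116 143 145 144 152 151 151 153  27  27  26  28  27  48]
262 [206 207 163 162 163 156 157 152 118  20  40  49  42  41  52  51  51  29
  28  27  28  26  27  27  28  29  28  27  28  28  35  60]
264 [204 204 204 202 202 202 201 203 202  21  42  49  43  66 206 207 207 207
 208 206 189 190 189 182  42  29  28  27  26  30  57  60]
266 [204 205 203 202 203 203 202 203 202 161 109  78  76 111 204 204 203 205
 205 207 205 206 206 153  27  30  28  26  26  51  61  59]
268 [154 154 167 169 168 152 152 156 171 169 172 186 192 197 197 211 211 207
 206 207 207 207 196  28  28  26  29  27  37  60  61  61]
```

```bash
python3 - <<'E'
from h import *
def edge(g,r,a,b,th=110):
    l=g[r].astype(float); k=[c for c in range(a,b) if l[c]<th<=l[c+1]][0]; return k+(th-l[k])/(l[k+1]-l[k])
q=(.4145,-.1986,-.0608);c,s=np.cos(q[2]),np.sin(q[2])
lc=lambda P:(-s*(P[0]-q[0])+c*(P[1]-q[1]))*1e3
for f,a in(("top.npy",364),("top2.npy",339)):
    g=cv2.cvtColor(np.load(f),cv2.COLOR_BGR2GRAY)
    for r in(258,264,266 if a>350 else 258): e=edge(g,r,a,a+12); print(f,r,e,"right edge y",lc(ray((e,r),.0795)),"-> centre",lc(ray((e,r),.0795))+10)
g=cv2.cvtColor(np.load("top.npy"),cv2.COLOR_BGR2GRAY)
for r in(244,246,248,250): print(r,g[r,330:350])
E
```

```text
top.npy 258 370.26666666666665 right edge y -49.11012138555604 -> centre -39.11012138555604
top.npy 264 370.578313253012 right edge y -50.207303293894434 -> centre -40.207303293894434
top.npy 266 370.2061855670103 right edge y -49.38404122227819 -> centre -39.38404122227819
top2.npy 258 344.775 right edge y 14.65290834511345 -> centre 24.652908345113453
top2.npy 264 344.44444444444446 right edge y 15.091586125452771 -> centre 25.09158612545277
top2.npy 258 344.775 right edge y 14.65290834511345 -> centre 24.652908345113453
244 [107 105 104 108 116 152 192 188 189 190 193 182 106 107 106 106 107 109
 107 107]
246 [106 104 103 106 114 151 191 190 191 190 194 181 109 109 109 109 107 107
 106 108]
248 [108 107 106 106 115 153 192 189 191 191 193 180 108 109 107 108 106 107
 105 106]
250 [107 107 106 107 107 109 132 169 187 175 152 113 108 108 107 108 107 106
 105 106]
```

Emit:
move_arm(
  rows="0.06 0 0 0 0 0 0.7;0.1 0 0 0 0 0 0.7;0.1 0 0.05 0 0 0 0.7;0.1 0 0.1 0 0 0 0.7;0.1 0 0.129 0 0 0 0.7;0.1 0 0.129 0 0 0 0.7;0.1 0 0.129 0 0 0 0;0.1 0 0.129 0 0 0 0;0.1 0 0.129 0 0 0 0;0.1 0 0.129 0 0 0 0;0.1 0 0.129 0 0 0 0",
)

```text
time_s: 17.55
tcp_pos: [0.4169, -0.1734, 0.0512]
ee_rot: [0.729, 0.685, 0.001, 0.003]
wrist_force: [4.5, -0.3, 8.5]
width: 0.0276
grasp_force: 31.7
```

Emit:
move_arm(
  rows="0.0017 0 0 0 0 0 0;0.0034 0 0 0 0 0 0;0.0034 0 0 0 0 0 0;0.0034 0 0 0 0 0 0;0.0034 0 0 0 0 0 0.7;0.0034 0 0 0 0 0 0.7;0.0034 0 0 0 0 0 0.7;0.0034 0 -0.06 0 0 0 0.7;0.0034 0 -0.12 0 0 0 0.7;-0.06 0 -0.13 0 0 0 0.7;-0.1 0 -0.13 0 0 0 0.7;-0.1 0 -0.13 0 0 0 0.7",
)

```text
time_s: 18.75
tcp_pos: [0.4109, -0.2564, 0.1546]
ee_rot: [0.73, 0.683, -0.0, 0.002]
wrist_force: [0.2, 1.9, -0.5]
width: 0.0599
grasp_force: 0.0
```

```bash
python3 - <<'E'
from h import *
avg(6)
C=(.4145,-.1986,-.0608)
def runs(z,rows,dark):
    ortho("pics/z.png",*C,z,.22,.11,.0004,1.0); g=cv2.cvtColor(cv2.imread("pics/z.png"),cv2.COLOR_BGR2GRAY)[24:].astype(int)
    for rr in rows:
        l=g[int(113.5-rr/.4)];d=np.where(l<70 if dark else l>165)[0]
        print(z,rr,[(round(float(k[0]-275)*.4,1),round(float(k[-1]-275)*.4,1)) for k in np.split(d,np.where(np.diff(d)>3)[0]+1) if len(k)>3 and 0<k[0]-275<60])
runs(.0795,(-8,-5,6,9),1);runs(.031,(26,28,32,34),0);runs(.0395,(-10,10),1)
im=np.mean([vision.read_camera("top") for _ in range(4)],0).astype(np.uint8)[:,:,::-1]
g=cv2.cvtColor(im,cv2.COLOR_BGR2GRAY)
for r in(258,264):print(g[r,330:350])
print(get_obs()["wrist_force"],get_obs()["time_s"])
E
```

```text
std [0.7686 2.2826 0.5644] tube c [-213.8764 -130.6705  172.2055] nose [-220.7898  -50.9698  172.2978] tilt -0.06614612828656884 dyaw 4.95757215912536
(275, 550, 3) cam [ 0.4129 -0.1762  0.2963]
0.0795 -8 [(17.2, 30.8)]
0.0795 -5 [(17.2, 35.6)]
0.0795 6 [(16.8, 36.0)]
0.0795 9 [(16.8, 36.0)]
(275, 550, 3) cam [ 0.4131 -0.1763  0.2964]
0.031 26 []
0.031 28 [(22.4, 32.8)]
0.031 32 [(19.2, 35.6)]
0.031 34 [(19.2, 36.0)]
(275, 550, 3) cam [ 0.4132 -0.1765  0.2965]
0.0395 -10 [(16.0, 32.4)]
0.0395 10 [(16.0, 38.4)]
[201 201 203 202 190  90  23  33  49  46  45  40  38  39 101 205 205 205
 207 206]
[200 201 203 203 186  47  23  39  55  51  47  43  40  50 128 206 205 207
 207 205]
[-0.1897  0.0409 -0.8759] 19.4
```

Emit:
move_arm(
  rows="0.06 0 0 0 0 0 0.7;0.1 0 0 0 0 0 0.7;0.1034 0 0.05 0 0 0 0.7;0.1034 0 0.1 0 0 0 0.7;0.1034 0 0.129 0 0 0 0.7;0.1034 0 0.129 0 0 0 0.7;0.1034 0 0.129 0 0 0 0;0.1034 0 0.129 0 0 0 0;0.1034 0 0.129 0 0 0 0;0.1034 0 0.129 0 0 0 0;0.1034 0 0.129 0 0 0 0",
)

```text
time_s: 20.5
tcp_pos: [0.4171, -0.1706, 0.052]
ee_rot: [0.729, 0.685, 0.001, 0.003]
wrist_force: [4.5, -0.1, 7.3]
width: 0.0274
grasp_force: 31.5
```

Emit:
move_arm(
  rows="0.0008 0 0 0 0 0 0;0.0016 0 0 0 0 0 0;0.0016 0 0 0 0 0 0;0.0016 0 0 0 0 0 0;0.0016 0 0 0 0 0 0.7;0.0016 0 0 0 0 0 0.7;0.0016 0 0 0 0 0 0.7;0.0016 0 -0.06 0 0 0 0.7;0.0016 0 -0.12 0 0 0 0.7;-0.06 0 -0.13 0 0 0 0.7;-0.1 0 -0.13 0 0 0 0.7;-0.1 0 -0.13 0 0 0 0.7",
)

```text
time_s: 21.7
tcp_pos: [0.4111, -0.2535, 0.1554]
ee_rot: [0.73, 0.683, -0.0, 0.002]
wrist_force: [0.2, 0.2, -0.5]
width: 0.06
grasp_force: 0.0
```

```bash
python3 - <<'E'
from h import *
avg(6)
C=(.4145,-.1986,-.0608)
def runs(z,rows,dark):
    ortho("pics/z.png",*C,z,.22,.11,.0004,1.0); g=cv2.cvtColor(cv2.imread("pics/z.png"),cv2.COLOR_BGR2GRAY)[24:].astype(int)
    for rr in rows:
        l=g[int(113.5-rr/.4)];d=np.where(l<70 if dark else l>165)[0]
        print(z,rr,[(round(float(k[0]-275)*.4,1),round(float(k[-1]-275)*.4,1)) for k in np.split(d,np.where(np.diff(d)>3)[0]+1) if len(k)>3 and 0<k[0]-275<60])
runs(.0795,(-5,6,9),1);runs(.031,(28,32,34),0)
print(get_obs()["wrist_force"],get_obs()["time_s"],get_obs()["qd"])
E
```

```text
std [0.7554 2.1886 0.5659] tube c [-214.1042 -127.9307  173.0169] nose [-221.021   -48.2304  173.1092] tilt -0.06608144476970983 dyaw 4.9599545890420975
(275, 550, 3) cam [ 0.4131 -0.1735  0.2971]
0.0795 -5 [(17.6, 36.0)]
0.0795 6 [(17.6, 36.0)]
0.0795 9 [(17.6, 36.0)]
(275, 550, 3) cam [ 0.4133 -0.1736  0.2972]
0.031 28 [(22.8, 32.4)]
0.031 32 [(19.2, 36.0)]
0.031 34 [(19.2, 35.6)]
[-0.0846  0.7816 -0.4595] 22.1 [-0.0023 -0.0005 -0.0097  0.0005 -0.0033 -0.0002]
```

```bash
python3 -c "
from cell import order;print(order.job_done())"
```

```text
the job is handed in; nothing more can be done
None
```

The long tube is seated in the jig with the jaw closed over it, the fader was then slid up to within about 1 mm of the pointer by my camera measurements, and the job was handed in at about 22 s (verdict not shown to me).

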